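Find the lead-cored ballast plug in the latched case

TASK

Swing the latch lever on the small dark wooden case clear of its lid and open the lid right back so that it stays open. Lift the two look-alike red ballast plugs out of their pockets one after the other to feel which is heavier, standing the first back in its pocket before you take the second; the lighter one ends standing in its pocket in the open case. Finish still holding the heavier plug upright and motionless in the gripper, centred about 10 cm above the yellow parts tray; leave the other things on the bench where they are.

Things in the scene. Friction and masses are not known exactly. Their poses are not given: they have to be found in the camera images.
- case: dark wooden case with brass corners, fixed to the bench, 130 (x) x 200 (y) x 62 mm high without the lid; origin under its centre on the bench, x towards its hinge side (away from the robot), y to its left, z up. Walls 6 mm; inside it a cork insert with its top at z = 16 mm carries two round pockets.
- pocket_left (a point): centre of the floor of the left pocket (36 mm wide, 8 mm deep, floor 8 mm above the bench); at x = -5, y = +42 mm in the case's frame; starts with one plug
- pocket_right (a point): centre of the floor of the right pocket, same size, at x = -5, y = -42 mm in the case's frame; starts with the other plug
- latch (a joint): angle of the latch lever about its upright pivot pin on the left side of the case (rad): near 0 the arm lies across the lid and bars it; it grows as the lever swings clockwise seen from above, towards the robot and then outwards; clear of the lid above 1.4, stop at 2.0. Stays where it is left (friction about 0.03 Nm).
- latch_peg (a point): grip point of the latch lever: 9 mm below the top of its upright black peg, 12 mm thick, which stands 33 mm above the 10 mm wide steel arm, 38 mm from the pivot. Peg top 111 mm above the bench, arm top 78 mm, lid top 70 mm. The peg is round and may turn between fingers.
- latch_pivot (a point): the latch lever's pivot (upright axis), 116 mm left of and 20 mm in front of the case's centre
- lid (a joint): opening angle of the lid (rad): 0 shut, about 1.57 upright, 1.9 at its stop. The hinge is stiff enough for the lid to stay at any angle; opening takes about 2 N at the tab. While the latch bars it, it does not open.
- lid_tab (a point): grip point of the lid's brass pull tab, in the middle of its front edge: tab 20 mm wide (along the hinge line), 8 mm thick, reaching 48 mm beyond the lid's edge; this point lies 25 mm beyond the edge, at mid thickness, 66 mm above the bench when shut. Pinched by its two side faces it can turn between the fingers while it swings up; it points straight up with the lid upright.
- lid_hinge (a point): middle of the lid's hinge line (along the case's y), at the top of the case's back wall, 62 mm above the bench, 155 mm from the tab's grip point along the lid. The lid is 130 x 200 x 8 mm.
- plug_a: one of two identical-looking red round ballast plugs, 32 mm diameter, 48 mm high, steel band near the top; upright; origin at the centre of its underside, z up. One plug, not always the same, has a lead core inside: it weighs 0.34 to 0.47 kg, the other 0.12 to 0.21 kg.
- plug_b: the other ballast plug; looks the same, same size, same origin
- parts_tray: yellow parts tray with small hardware in it, fixed on the bench, 105 x 105 x 30 mm high; origin under its centre, z up. A rotary tool hangs from a stand at the right rear of the bench (about x 0.67, y -0.16): keep the arm in front of it on the way here
- paint_pot: bystander: blue paint pot, 32 mm across, 42 mm high; origin under its centre
- green_pot: bystander: grey-green paint pot with pale cap, 32 mm across, 42 mm high; origin under its centre
- glue_bottle: bystander: white glue bottle with green nozzle, 31 mm across, 84 mm high; origin under its centre

How it is judged (in metres and radians):
On the way, in this order (a step that is already met when the one before it is completed fails the run):
1. the latch lever is swung clear of the lid (value of joint latch above 1.35 rad), for 0.1 s.
2. the lid is opened right back (value of joint lid above 1.4 rad), for 0.2 s.
3. the lighter plug is lifted out of its pocket while the heavier (over 2.7 N) stands in the case (the heavier may be tried before or after) ((((z of plug_a in the frame of case above 0.028 m and contact force between plug_a and the fingers above 0.5 N and contact force between plug_a and case below 0.05 N) and contact force between plug_b and case above 2.7 N and z of plug_b in the frame of case below 0.012 m and (horizontal distance between plug_b and pocket_left below 0.008 m or horizontal distance between plug_b and pocket_right below 0.008 m)) or ((z of plug_b in the frame of case above 0.028 m and contact force between plug_b and the fingers above 0.5 N and contact force between plug_b and case below 0.05 N) and contact force between plug_a and case above 2.7 N and z of plug_a in the frame of case below 0.012 m and (horizontal distance between plug_a and pocket_left below 0.008 m or horizontal distance between plug_a and pocket_right below 0.008 m)))), for 0.2 s.
4. the lighter plug (under 2.7 N) stands in a pocket again and the heavier one is lifted ((((z of plug_a in the frame of case above 0.028 m and contact force between plug_a and the fingers above 0.5 N and contact force between plug_a and case below 0.05 N) and contact force between plug_b and case below 2.7 N and z of plug_b in the frame of case below 0.012 m and (horizontal distance between plug_b and pocket_left below 0.008 m or horizontal distance between plug_b and pocket_right below 0.008 m)) or ((z of plug_b in the frame of case above 0.028 m and contact force between plug_b and the fingers above 0.5 N and contact force between plug_b and case below 0.05 N) and contact force between plug_a and case below 2.7 N and z of plug_a in the frame of case below 0.012 m and (horizontal distance between plug_a and pocket_left below 0.008 m or horizontal distance between plug_a and pocket_right below 0.008 m)))), for 0.2 s.
At the end, for the whole second after the job is handed in: Heavier plug held still by the fingers alone, upright (0.2 rad), within 30 mm of the tray's centre, underside 70 to 190 mm above the bench; lighter plug released, upright in a pocket (within 8 mm of its centre, on its floor); lid open beyond 1.4 rad, latch beyond 1.35 rad (value of joint lid above 1.4 rad and value of joint latch above 1.35 rad and ((horizontal distance between plug_a and parts_tray below 0.03 m and height (world z) of plug_a between 0.07 and 0.19 m and angle between plug_a's own z axis and vertical below 0.2 rad and linear speed of each of plug_a, plug_b below 0.02 m/s and contact force between plug_a and the fingers above 1 N and contact force between plug_a and parts_tray below 0.05 N and contact force between plug_a and case below 0.05 N and angle between plug_b's own z axis and vertical below 0.15 rad and contact force between plug_b and the fingers below 0.05 N and contact force between plug_b and case below 2.7 N and z of plug_b in the frame of case below 0.012 m and (horizontal distance between plug_b and pocket_left below 0.008 m or horizontal distance between plug_b and pocket_right below 0.008 m)) or (horizontal distance between plug_b and parts_tray below 0.03 m and height (world z) of plug_b between 0.07 and 0.19 m and angle between plug_b's own z axis and vertical below 0.2 rad and linear speed of each of plug_b, plug_a below 0.02 m/s and contact force between plug_b and the fingers above 1 N and contact force between plug_b and parts_tray below 0.05 N and contact force between plug_b and case below 0.05 N and angle between plug_a's own z axis and vertical below 0.15 rad and contact force between plug_a and the fingers below 0.05 N and contact force between plug_a and case below 2.7 N and z of plug_a in the frame of case below 0.012 m and (horizontal distance between plug_a and pocket_left below 0.008 m or horizontal distance between plug_a and pocket_right below 0.008 m)))); the arm keeps its last pose, push and grip.
It fails at once if a bystander is pushed away (more than 3 cm): paint_pot (distance of paint_pot from where it was at the start of the episode above 0.03 m).
It fails at once if a bystander is pushed away (more than 3 cm): green_pot (distance of green_pot from where it was at the start of the episode above 0.03 m).
It fails at once if a bystander is pushed away (more than 3 cm): glue_bottle (distance of glue_bottle from where it was at the start of the episode above 0.03 m).
It also fails if it takes over 72 s, if anything falls off the work surface, if the arm or the gripper's body presses on something with over 40 N, if the wrist force passes 120 N, or if a joint passes its speed limit or range.

ROBOT

A 6-joint arm with a two-finger parallel gripper is mounted at the origin on the work surface; the furniture and walls round the work are solid. World frame = base frame: x ahead of the robot, y to its left, z up, the work surface at z = 0. Lengths are in mm, angles in rad, forces in N, time in s.
With the tool pointing down it reaches from about 275 to 750 mm from the base axis. Payload 10.2 kg.
Tool frame: the origin (TCP) lies between the finger pads; the fingertips stand 17 mm ahead of it and the grasp point (between the pads) lies 2 mm behind it (tips_ahead is the distance from the TCP to the fingertips, in mm); z points along the fingers, y is the line along which they close (so a half turn about z gives the same grasp; the last joint's range is limited). The gripper opens to 85 mm and grips with 20 to 120 N. Pads are 22 mm wide; open, the fingers measure 114 mm over their backs; the gripper's body (76 mm by 85 mm) begins 54 mm behind the grasp point. The pads swing forward as they close: fully open they stand 13 mm farther back than shut.
Start: joints at [-1.526, 0.313, 1.498, -0, 1.331, -0.223], TCP at [138.907, -506.296, 248.294] pointing down, gripper open.
Joint ranges: [-2.94, 2.94], [-0.97, 2.17], [0.19, 2.56], [-1.23, 4.37], [0.02, 3.11], [-2.88, 2.88]. Speed limits (rad/s): [2.39, 2.39, 3.01, 3.14, 3.14, 3.14].

INTERFACE

Orientations are given as a unit quaternion [w, x, y, z].
In Python, from rig import sense, capture, finish_job, boxes_of, tips_ahead gives the robot as it stands.
- The arm moves only by the tool drive_tool, never from a script. Its argument "commands" is text: rows parted by semicolons, each of 7 numbers parted by spaces: the shift along the world's x, y, z in units of 0.1 m (1.0 is 0.1 m), then the turn, a rotation vector about the world's x, y, z in units of pi/4 rad (1.0 is pi/4 rad), then the opening in per cent of the stroke, from 0 (shut) to 100 (fully open). A call has 1 to 20 rows; each row shifts and turns the commanded pose from where the row before left it; what a row does not reach is not made up. A row lasts 1/12 s, in which the tool goes at most 41.7 mm and 7.16 degrees, less where a joint would pass 70% of its speed; a pose out of reach is approached as far as the arm can. A call with a number of a shift or a turn outside -1 to 1 is refused whole. A call with a gripper value outside its range is refused whole. The fingers move at their own pace and stop on an object; "force" is the grip in N (left out, the last holds). Time passes only in rows, so rows that do not move let the fingers close. It gives the time, the measured TCP pose, the force, the opening and the grip force at its end, in the units of the state.
- sense(): the state, without advancing time (a new reading comes with each control period).
- capture(name): name is "scene" or "top" or "wrist"; returns a dict with "pixels" (400x640x3 uint8, blue, green, red), "fov_y" (degrees; the focal length in pixels is half the picture's height over the tangent of half this angle, whatever the lens; pixels are square), "cx", "cy" (the principal point, pixels), "k1" (the pictures are not rectified: a ray, as slopes to the right and down, at radius r is drawn at 1 + k1 r^2 times it, then the intrinsics apply), "position" and "attitude" of the camera in the world; the wrist camera has in their place "tool_from_camera" (4x4, takes a point from camera to tool coordinates, whose origin is the TCP and whose axes are the flange's). Camera axes: x right, y down, z forward; pixel columns grow to the right and rows downward; lengths in mm; the calibration is good to about 2 mm. A picture is of the moment at which its call begins: read the wrist's pose just before it. There is no depth.
- finish_job(): hands the job in; it is judged then, once.
Trained networks look in a picture, given as the dict that the camera call returned (one of the last four; its "shot" number tells which), for a name from the list of things; names that differ only in an ending like _2 or _b are one class to them, and where a whole thing is asked for, a point or a joint stands for the part that bears it (a point fixed in the world has none). Each returns a list of dicts, best first, with "confidence" (0 to 1); they miss things now and then, are a little off and sometimes report something else, mostly with a low value. They report only what shows in the picture. A call takes as long as a camera call.
- boxes_of(picture, name): "position" ([column, row] in pixels, amid what is visible of it).
The state is a dict: "time_s": time; "joints": joint angles; "dq": joint speeds; "tau": joint torques, N m; "eef_pos": TCP position; "ee_rot": TCP orientation; "force": force on the tool from outside, world axes, zero at the start; "wrist_torque": the same for the moment, N m; "grip_width": opening from 0.0 (shut) to 1.0 (fully open); "grip_force": force on a finger pad.
Only numpy, scipy, OpenCV 4.12 (cv2) and the standard library are available. Lean on these libraries where they do the work, as an engineer would, in place of code of your own. Each camera call takes 0.05 s, during which the arm holds its last target. There are 200 camera calls.

## Working session

There is one attempt and no reset: what is moved stays moved. The work goes in short steps, Python scripts to look and compute and a tool call to move; the robot and the scene stay as the last step left them, time stands still between calls to the robot, and variables do not carry over. Pictures are saved under pics/ and viewed, at most 10 in all, crops included, and the job is handed in when it is done.

Besides the shell and the picture viewer there is one more tool, called after "Request:" as name(argument=value, ...), one argument or row to a line, values as JSON. drive_tool: Moves the arm, as the interface text tells. Shifts and turns lie within -1 to 1; 1 stands for 0.1 m of shift or pi/4 rad of turn. Its arguments: {"type":"object","properties":{"commands":{"type":"string"},"force":{"type":"number"}},"required":["commands"]}

```bash
mkdir -p pics
cat > h.py <<'E'
import numpy as np, cv2
from scipy.spatial.transform import Rotation as R
from rig import sense, capture, finish_job, boxes_of, tips_ahead
def rot(a):
    a=np.array(a,float)
    return a if a.shape==(3,3) else R.from_quat(a,scalar_first=True).as_matrix()
def pose(p,s=None):
    if "tool_from_camera" in p:
        T=np.array(p["tool_from_camera"]);Rt=rot(s["ee_rot"])
        return Rt@T[:3,:3],Rt@T[:3,3]+np.array(s["eef_pos"])
    return rot(p["attitude"]),np.array(p["position"],float)
def K(p):
    f=200/np.tan(np.radians(p["fov_y"])/2);return np.array([[f,0,p["cx"]],[0,f,p["cy"]],[0,0,1.]])
def ray(p,uv,s=None):
    Rm,c=pose(p,s)
    d=cv2.undistortPoints(np.array([[uv]],float),K(p),np.array([p["k1"],0,0,0.]))[0,0]
    return c,Rm@np.array([d[0],d[1],1])
def at_z(p,uv,z,s=None):
    c,d=ray(p,uv,s);return c+d*(z-c[2])/d[2]
def proj(p,X,s=None):
    Rm,c=pose(p,s);x=(np.atleast_2d(X)-c)@Rm
    return cv2.projectPoints(x,np.zeros(3),np.zeros(3),K(p),np.array([p["k1"],0,0,0.]))[0][:,0]
E
python3 - <<'E'
from h import *
s=sense();print(s)
for n in ["scene","top"]:
    p=capture(n);cv2.imwrite(f"pics/{n}0.png",p["pixels"]);print(n,p["position"],p["fov_y"],p["k1"])
    for t,z in [("case",35),("latch_peg",95),("lid_tab",66),("parts_tray",15),("paint_pot",21),("green_pot",21),("glue_bottle",42),("latch",80),("lid",66)]:
        for b in boxes_of(p,t)[:2]: print(t,np.round(b["position"]),round(b["confidence"],2),at_z(p,b["position"],z).round())
E
```

```text
{'time_s': 0.0, 'joints': array([-1.52639651e+00,  3.13455382e-01,  1.49846685e+00, -1.30781090e-05,
        1.33100183e+00, -2.23382196e-01]), 'dq': array([-0.00031316, -0.00075319,  0.00126179, -0.00165837,  0.00056993,
        0.00157173]), 'tau': array([ 1.11301777e-04, -4.12265611e+01, -2.59745336e+01, -1.13478766e-04,
        4.17083240e-03,  5.20902873e-06]), 'eef_pos': array([ 138.89444374, -506.0374496 ,  247.72110744]), 'ee_rot': array([-6.63606324e-04,  9.91049554e-01,  1.33492839e-01,  5.31695331e-05]), 'force': array([ 0.6091072,  0.7878701, -0.3203629]), 'wrist_torque': array([-0.0325574 , -0.00317895, -0.03508895]), 'grip_force': 0.0, 'grip_width': 1.000628787121131}
scene [109.14394648 633.94114304 621.75101709] 53.412765819291195 0.00883099810604201
case [299. 228.] 0.77 [543.  75.  35.]
lid_tab [300. 214.] 0.82 [548.  64.  66.]
parts_tray [403. 196.] 0.9 [ 410. -209.   15.]
parts_tray [302. 217.] 0.51 [577.  19.  15.]
paint_pot [275. 185.] 0.44 [716. -49.  21.]
green_pot [232. 224.] 0.71 [693. 139.  21.]
glue_bottle [254. 202.] 0.69 [690.  66.  42.]
glue_bottle [303. 219.] 0.39 [549.  49.  42.]
latch [284. 234.] 0.49 [522. 152.  80.]
lid [302. 218.] 0.85 [534.  72.  66.]
top [ 386.75806798  -20.51650086 1077.75061389] 53.6223052084302 -0.04313136300191172
case [283. 194.] 0.57 [547.  59.  35.]
case [242. 203.] 0.41 [524. 166.  35.]
latch_peg [242. 200.] 0.66 [525. 157.  95.]
lid_tab [282. 195.] 0.69 [539.  58.  66.]
parts_tray [386. 250.] 0.97 [ 394. -217.   15.]
paint_pot [318. 135.] 0.48 [714. -39.  21.]
glue_bottle [283. 141.] 0.54 [691.  56.  42.]
latch [240. 204.] 0.64 [516. 162.  80.]
lid [283. 193.] 0.61 [544.  55.  66.]
```

View pics/top0.png

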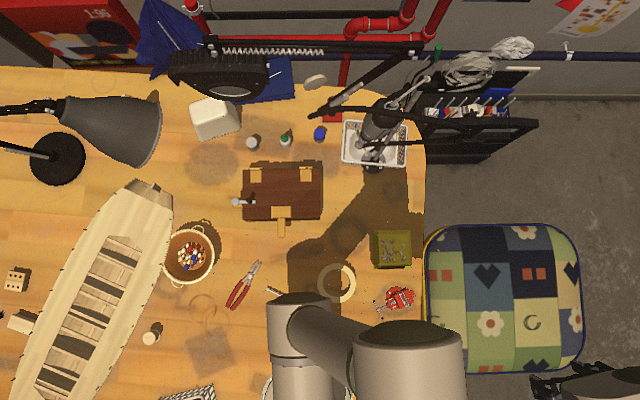

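View pics/scene0.png

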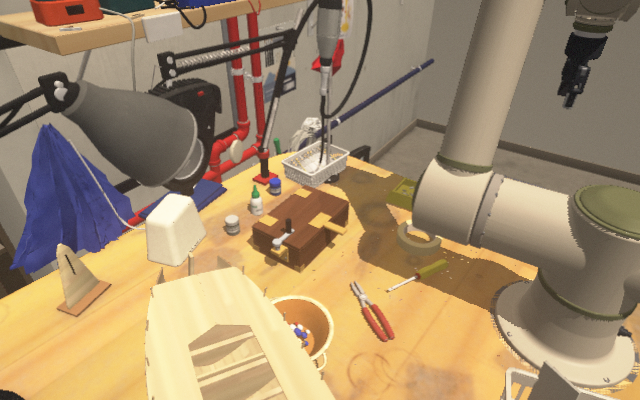

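The top view shows the shut case with its lid around (283,192), the peg and lever at (242,201), the tab at (281,228) and the tray at (392,249). In the scene view the pots and bottle stand behind the case at (232,224), (256,203) and (275,185). I'll move over the case for a wrist view.

Request:
drive_tool(
  commands=".16 .31 .05 0 0 -.02 100;.16 .31 .05 0 0 -.02 100;.16 .31 .05 0 0 -.02 100;.16 .31 .05 0 0 -.02 100;.16 .31 .05 0 0 -.02 100;.16 .31 .05 0 0 -.02 100;.16 .31 .05 0 0 -.02 100;.16 .31 .05 0 0 -.02 100;.16 .31 .05 0 0 -.02 100;.16 .31 .05 0 0 -.02 100;.16 .31 .05 0 0 -.02 100;.16 .31 .05 0 0 -.02 100;.16 .31 .05 0 0 -.02 100;.16 .31 .05 0 0 -.02 100;.16 .31 .05 0 0 -.02 100;.16 .31 .05 0 0 -.02 100;.16 .31 .05 0 0 -.02 100;.16 .31 .05 0 0 0 100;0 0 0 0 0 0 100",
  force=40,
)

```text
time_s: 2.58
eef_pos: [428.3, 55.8, 338.9]
ee_rot: [-0.001, 1.0, 0.003, 0.001]
force: [-0.1, 0.2, 0.8]
grip_width: 0.999
grip_force: 0.0
```

Run:
```python
from h import *
s=sense();p=capture("wrist");cv2.imwrite("pics/w1.png",p["pixels"]);np.save("w1.npy",dict(p=p,s=s),allow_pickle=True)
print(s["eef_pos"],s["ee_rot"],s["joints"].round(2),np.round(p["tool_from_camera"],2))
for t,z in [("case",35),("latch_peg",95),("lid_tab",66),("lid",70),("latch",80)]:
    for b in boxes_of(p,t)[:2]: print(t,np.round(b["position"]),round(b["confidence"],2),at_z(p,b["position"],z,s).round())
```

```text
[428.31173968  55.81435962 338.88811305] [-6.06490304e-04  9.99995250e-01  2.91624951e-03  7.92478149e-04] [-0.14  0.05  1.58  0.    1.51  1.42] [[   0.     -0.95   -0.31   79.56]
 [   1.      0.      0.     -0.25]
 [  -0.     -0.31    0.95 -126.62]
 [   0.      0.      0.      1.  ]]
case [313.  64.] 0.88 [551.  66.  35.]
latch_peg [238.  87.] 0.71 [519. 154.  95.]
lid_tab [317.  66.] 0.83 [545.  61.  66.]
lid [316.  62.] 0.91 [550.  63.  70.]
lid [502. 169.] 0.32 [ 416. -194.   70.]
latch [236.  87.] 0.8 [520. 160.  80.]
```

View pics/w1.png

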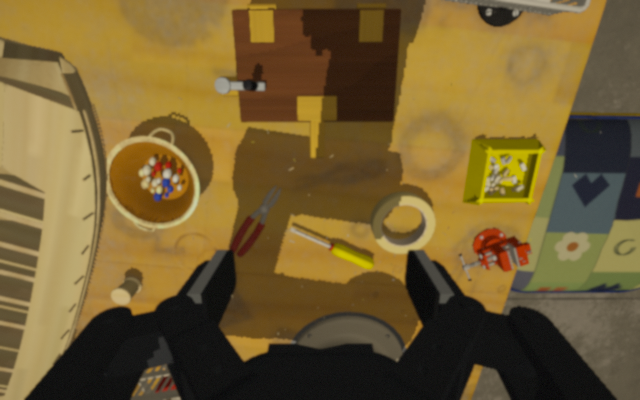

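The wrist view shows the lid's front edge at row 122 (columns 241–397), its back edge at row 8, the tab from (316,98) to (314,157) and the lever from its pivot (222,86) to the peg (255,85). The tray is around (505,170). I'll fit the positions now.

Run:
```python
from h import *
d=np.load("w1.npy",allow_pickle=True).item();p,s=d["p"],d["s"]
for n,uv,z in [("FL",(241,122),70),("FR",(397,122),70),("BL",(232,9),70),("BR",(401,9),70),("tabtip",(314.5,157),70),("pivot",(222,86),82),("pegtop",(258,84),111),("trayL",(465,203),30),("tray2",(535,203),30),("tray3",(543,137),30),("tray4",(474,137),30)]:
    print(n,at_z(p,uv,z,s).round(1))
im=p["pixels"][:180,200:420]; cv2.imwrite("pics/w1c.png",cv2.resize(im,None,fx=3.3,fy=3.3,interpolation=cv2.INTER_CUBIC))
```

```text
FL [476.8 159.7  70. ]
FR [478.  -43.9  70. ]
BL [606.5 160.8  70. ]
BR [607.6 -37.8  70. ]
tabtip [431.1  63.7  70. ]
pivot [520.6 176.7  82. ]
pegtop [521.9 126.7 111. ]
trayL [ 352.  -171.7   30. ]
tray2 [ 352.7 -282.9   30. ]
tray3 [ 455.6 -270.9   30. ]
tray4 [ 454.6 -168.8   30. ]
```

View pics/w1c.png

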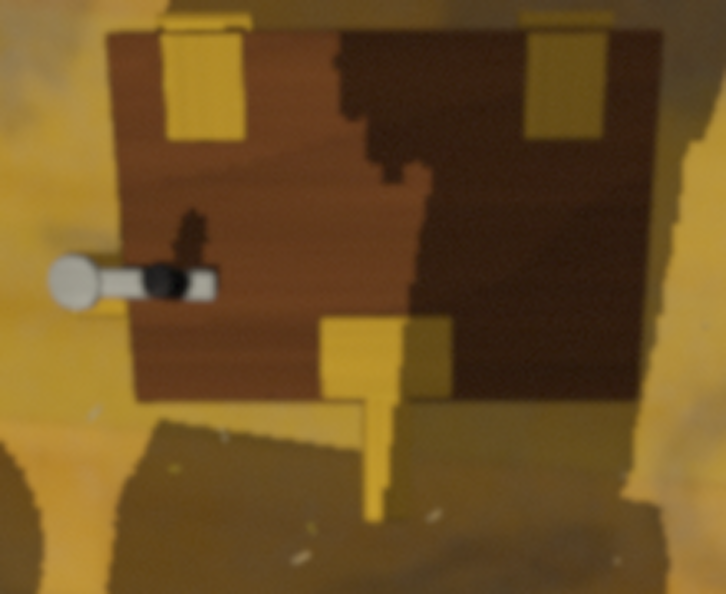

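Request:
drive_tool(
  commands=".036 .032 -.073 0 0 .155 45;.036 .032 -.073 0 0 .155 45;.036 .032 -.073 0 0 .155 45;.036 .032 -.073 0 0 .155 45;.036 .032 -.073 0 0 .155 45;.036 .032 -.073 0 0 .155 45;.036 .032 -.073 0 0 .155 45;.036 .032 -.073 0 0 .155 45;.036 .032 -.073 0 0 .155 45;.036 .032 -.073 0 0 .155 45;.036 .032 -.073 0 0 .155 45;.036 .032 -.073 0 0 .155 45;.036 .032 -.073 0 0 .155 45;.036 .032 -.073 0 0 .155 45;.036 .032 -.073 0 0 .155 45;.036 .032 -.073 0 0 .155 45;.036 .032 -.073 0 0 .155 45;.036 .032 -.073 0 0 .155 45;.036 .032 -.073 0 0 .155 45;.036 .032 -.073 0 0 .155 45",
  force=30,
)

```text
time_s: 4.55
eef_pos: [499.1, 114.7, 192.1]
ee_rot: [0.0, 0.344, 0.939, -0.0]
force: [0.2, -0.7, 0.3]
grip_width: 0.453
grip_force: 0.0
```

Request:
drive_tool(
  commands=".036 .032 -.073 0 0 .15 45;.036 .032 -.073 0 0 .15 45;.036 .032 -.073 0 0 .15 45;.036 .032 -.073 0 0 .15 45;.036 .032 -.073 0 0 .15 45;.036 .032 -.073 0 0 .15 45;0 0 0 0 0 0 45;0 0 0 0 0 0 45",
)

```text
time_s: 5.22
eef_pos: [520.4, 134.0, 148.5]
ee_rot: [-0.0, 0.002, 1.0, -0.0]
force: [-0.2, 0.1, 0.0]
grip_width: 0.45
grip_force: 0.0
```

Run:
```python
from h import *
s=sense();p=capture("wrist")
im=p["pixels"].copy()
for X in [(522,139,111),(522,177,82),(522,139,78)]:
    u=proj(p,X,s)[0];print(X,u.round());cv2.circle(im,tuple(int(v) for v in u),3,(0,255,0),1)
cv2.imwrite("pics/w2.png",im)
print(s["eef_pos"],s["ee_rot"],s["joints"].round(2))
for t,z in [("latch_peg",100),("lid_tab",66)]:
    for b in boxes_of(p,t)[:2]: print(t,np.round(b["position"]),round(b["confidence"],2),at_z(p,b["position"],z,s).round())
```

```text
(522, 139, 111) [328. 238.]
(522, 177, 82) [381. 219.]
(522, 139, 78) [327. 217.]
[520.40690331 134.04400589 148.45388112] [-3.35027747e-04  1.91662239e-03  9.99998105e-01 -7.07230365e-05] [ 0.03  0.44  1.59 -0.    1.11 -1.53]
latch_peg [343. 218.] 0.83 [514. 149. 100.]
lid_tab [216. 216.] 0.81 [526.  55.  66.]
```

View pics/w2.png

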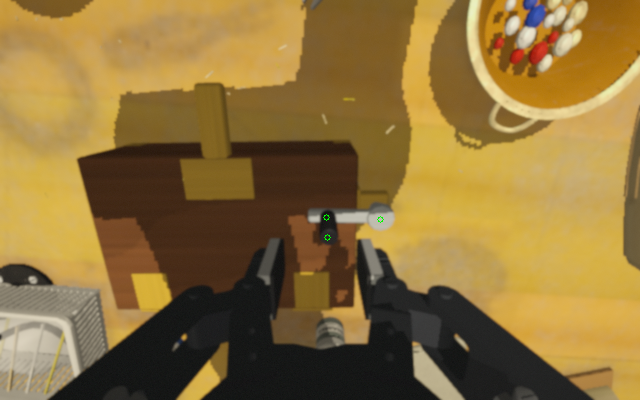

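The predicted peg and lever points (328,238), (327,217) and (381,219) fall right on the peg and pivot in the image. I'll descend and grip.

Request:
drive_tool(
  commands=".02 .05 -.05 0 0 0 45;0 0 -.14 0 0 0 45;0 0 -.14 0 0 0 45;0 0 -.13 0 0 0 45;0 0 0 0 0 0 45;0 0 0 0 0 0 0;0 0 0 0 0 0 0;0 0 0 0 0 0 0;0 0 0 0 0 0 0;0 0 0 0 0 0 0",
  force=25,
)

```text
time_s: 6.2
eef_pos: [523.1, 139.4, 103.4]
ee_rot: [0.001, -0.0, 1.0, -0.0]
force: [0.1, -5.1, 3.1]
grip_width: 0.131
grip_force: 26.0
```

Request:
drive_tool(
  commands="-.056 .008 0 0 0 0 0;-.056 .008 0 0 0 0 0;-.052 .025 0 0 0 0 0;-.052 .025 0 0 0 0 0;-.042 .039 0 0 0 0 0;-.042 .039 0 0 0 0 0;-.028 .049 0 0 0 0 0;-.028 .049 0 0 0 0 0;-.012 .055 0 0 0 0 0;-.012 .055 0 0 0 0 0;.004 .056 0 0 0 0 0;.004 .056 0 0 0 0 0;0 0 0 0 0 0 0;0 0 0 0 0 0 0",
)

```text
time_s: 7.37
eef_pos: [484.9, 186.5, 102.8]
ee_rot: [-0.0, -0.0, 1.0, 0.0]
force: [-4.3, -0.5, 2.7]
grip_width: 0.129
grip_force: 26.5
```

Request:
drive_tool(
  commands="0 0 0 0 0 0 45;0 0 0 0 0 0 45;0 0 0 0 0 0 45;0 0 .3 0 0 0 50;0 0 .3 0 0 0 60;-.04 -.3 0 0 0 0 60;-.08 -.3 0 0 0 0 60;-.1 -.32 0 0 0 0 60;-.16 -.32 -.1 0 0 0 60;0 0 -.2 0 0 0 60;0 0 0 0 0 0 60",
)

```text
time_s: 8.28
eef_pos: [445.8, 61.2, 130.5]
ee_rot: [-0.002, 0.001, 1.0, 0.0]
force: [-0.4, 0.7, -0.3]
grip_width: 0.598
grip_force: 0.0
```

Run:
```python
from h import *
s=sense();p=capture("wrist");im=p["pixels"].copy()
for X in [(477,61,70),(429,61,70),(447,61,66),(485,184,111)]:
    u=proj(p,X,s)[0];print(X,u.round());cv2.circle(im,tuple(int(v) for v in u),3,(0,255,0),1)
cv2.imwrite("pics/w3.png",im);print(s["eef_pos"],s["force"])
```

```text
(477, 61, 70) [320. 261.]
(429, 61, 70) [319. 197.]
(447, 61, 66) [319. 220.]
(485, 184, 111) [525. 307.]
[445.81470968  61.19200313 130.46722661] [-0.35672317  0.72384424 -0.32452588]
```

View pics/w3.png

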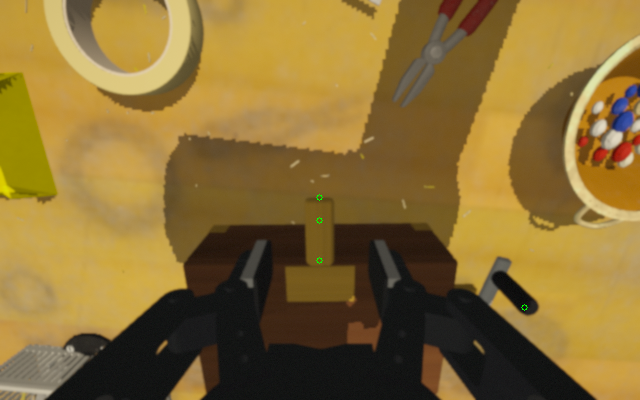

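The tab, from (319,197) to (320,262), is centred on the prediction, and the lever has swung outwards with its peg at (520,295). I'll descend onto the tab and pinch it.

Request:
drive_tool(
  commands="0 0 -.2 0 0 0 60;0 0 -.2 0 0 0 60;0 0 -.15 0 0 0 60;0 0 -.1 0 0 0 60;0 0 0 0 0 0 60;0 0 0 0 0 0 0;0 0 0 0 0 0 0;0 0 0 0 0 0 0;0 0 0 0 0 0 0;0 0 0 0 0 0 0",
  force=25,
)

```text
time_s: 9.17
eef_pos: [448.1, 61.1, 68.7]
ee_rot: [0.001, -0.001, 1.0, -0.001]
force: [-2.1, -11.5, 3.1]
grip_width: 0.226
grip_force: 27.6
```

Request:
drive_tool(
  commands=".015 -.005 .098 0 0 0 0;.015 -.005 .098 0 0 0 0;.015 0 .098 0 0 0 0;.015 0 .098 0 0 0 0;.039 0 .091 0 0 0 0;.039 0 .091 0 0 0 0;.039 0 .091 0 0 0 0;.039 0 .091 0 0 0 0",
)

```text
time_s: 9.83
eef_pos: [469.6, 60.9, 144.2]
ee_rot: [0.001, -0.001, 1.0, -0.001]
force: [7.5, -3.1, -7.5]
grip_width: 0.222
grip_force: 26.7
```

Request:
drive_tool(
  commands=".06 0 .079 0 0 0 0;.06 0 .079 0 0 0 0;.06 0 .079 0 0 0 0;.06 0 .079 0 0 0 0;.078 0 .061 0 0 0 0;.078 0 .061 0 0 0 0;.078 0 .061 0 0 0 0;.078 0 .061 0 0 0 0;.091 0 .04 0 0 0 0;.091 0 .04 0 0 0 0;.091 0 .04 0 0 0 0;.091 0 .04 0 0 0 0",
)

```text
time_s: 10.83
eef_pos: [560.2, 61.5, 215.7]
ee_rot: [-0.001, -0.001, 1.0, 0.0]
force: [-1.2, -0.4, -7.4]
grip_width: 0.228
grip_force: 27.9
```

Request:
drive_tool(
  commands=".098 0 .017 0 0 0 0;.098 0 .017 0 0 0 0;.098 0 .017 0 0 0 0;.098 0 .017 0 0 0 0;.099 0 -.009 0 0 0 0;.099 0 -.009 0 0 0 0;.099 0 -.009 0 0 0 0;.099 0 -.009 0 0 0 0;0 0 0 0 0 0 0;0 0 0 0 0 0 0;0 0 0 0 0 0 0",
)

```text
time_s: 11.75
eef_pos: [639.4, 62.1, 219.6]
ee_rot: [0.001, -0.001, 1.0, 0.0]
force: [0.4, 4.4, 4.7]
grip_width: 0.227
grip_force: 30.8
```

Request:
drive_tool(
  commands="0 0 0 0 0 0 65;0 0 0 0 0 0 65;0 0 0 0 0 0 65;0 0 0 0 0 0 65;0 0 .2 0 0 0 65;0 0 .3 0 0 0 65;0 0 .15 0 0 0 65;-.3 0 0 0 0 0 65;-.3 .14 0 0 0 0 65;-.3 .14 0 0 0 0 65;-.12 .12 -.15 0 0 0 65;0 0 -.3 0 0 0 65;0 0 -.3 0 0 0 65;0 0 -.3 0 0 0 65;0 0 -.2 0 0 0 65;0 0 0 0 0 0 65",
  force=40,
)

```text
time_s: 13.08
eef_pos: [535.3, 101.1, 154.4]
ee_rot: [-0.004, -0.0, 1.0, -0.0]
force: [-0.9, -0.6, -0.8]
grip_width: 0.647
grip_force: 0.0
```

Run:
```python
from h import *
s=sense();p=capture("wrist");im=p["pixels"].copy()
for X in [(537,103,56),(537,19,56)]:
    u=proj(p,X,s)[0];print(X,u.round());cv2.circle(im,tuple(int(v) for v in u),3,(0,255,0),1)
for b in boxes_of(p,"plug_a"): print(b,at_z(p,b["position"],34,s).round())
cv2.imwrite("pics/w4.png",im);print(s["eef_pos"],s["force"],s["joints"].round(2))
```

```text
(537, 103, 56) [322. 205.]
(537, 19, 56) [219. 205.]
{'position': [225.1, 199.7], 'confidence': 0.61} [540.  17.  34.]
{'position': [324.6, 198.9], 'confidence': 0.6} [539. 105.  34.]
[535.31855175 101.14061909 154.3950674 ] [-0.94195389 -0.57708591 -0.75165229] [-0.03  0.45  1.56 -0.    1.14 -1.6 ]
```

View pics/w4.png

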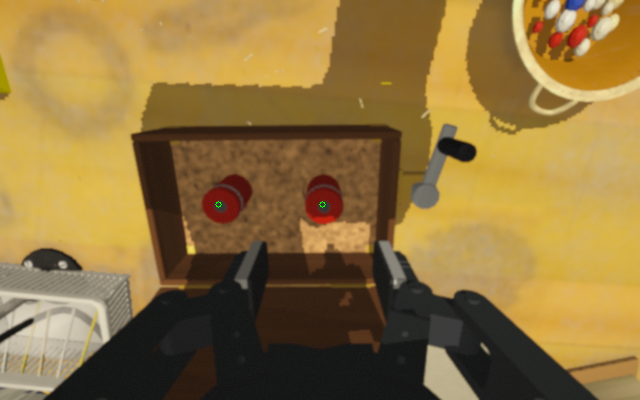

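Both plugs show: the left top is at (323,204) and the right at (221,204), both matching the predictions. I'll take the left one first.

Request:
drive_tool(
  commands=".02 .02 -.2 0 0 0 60;0 0 -.25 0 0 0 60;0 0 -.25 0 0 0 60;0 0 -.25 0 0 0 60;0 0 -.14 0 0 0 60;0 0 -.05 0 0 0 60;0 0 0 0 0 0 60;0 0 0 0 0 0 60",
  force=40,
)

```text
time_s: 13.85
eef_pos: [540.4, 103.3, 46.0]
ee_rot: [0.001, -0.0, 1.0, -0.0]
force: [0.5, 0.9, 0.8]
grip_width: 0.602
grip_force: 0.0
```

Request:
drive_tool(
  commands="0 0 0 0 0 0 0;0 0 0 0 0 0 0;0 0 0 0 0 0 0;0 0 0 0 0 0 0;0 0 0 0 0 0 0;0 0 0 0 0 0 0",
)

```text
time_s: 14.35
eef_pos: [540.2, 103.5, 45.9]
ee_rot: [0.001, -0.0, 1.0, 0.0]
force: [-1.1, 0.6, 8.7]
grip_width: 0.352
grip_force: 39.5
```

Request:
drive_tool(
  commands="0 0 .05 0 0 0 0;0 0 .1 0 0 0 0;0 0 .1 0 0 0 0;0 0 .05 0 0 0 0;0 0 0 0 0 0 0;0 0 0 0 0 0 0;0 0 0 0 0 0 0;0 0 0 0 0 0 0",
)

```text
time_s: 15.02
eef_pos: [539.0, 103.3, 73.8]
ee_rot: [-0.0, -0.0, 1.0, 0.0]
force: [-0.2, 0.3, -3.4]
grip_width: 0.349
grip_force: 40.2
```

Request:
drive_tool(
  commands="0 0 0 0 0 0 0;0 0 0 0 0 0 0",
)

```text
time_s: 15.18
eef_pos: [539.2, 103.3, 74.0]
ee_rot: [-0.0, -0.0, 1.0, 0.0]
force: [-0.2, 0.2, -4.2]
grip_width: 0.351
grip_force: 40.2
```

About 3.9 N, so this looks like the heavy one. It goes back in its pocket, then I'll try the right plug.

Request:
drive_tool(
  commands="0 0 -.1 0 0 0 0;0 0 -.1 0 0 0 0;0 0 -.05 0 0 0 0;0 0 -.03 0 0 0 0;0 0 0 0 0 0 0;0 0 0 0 0 0 0;0 0 0 0 0 0 0",
)

```text
time_s: 15.77
eef_pos: [539.3, 103.3, 46.0]
ee_rot: [-0.0, -0.0, 1.0, -0.0]
force: [-0.4, -0.6, -3.0]
grip_width: 0.351
grip_force: 39.9
```

Request:
drive_tool(
  commands="0 0 -.01 0 0 0 0;0 0 0 0 0 0 0;0 0 0 0 0 0 60;0 0 0 0 0 0 60;0 0 0 0 0 0 60;0 0 0 0 0 0 60;0 0 .1 0 0 0 60;0 0 .2 0 0 0 60;0 0 .3 0 0 0 60;0 0 .3 0 0 0 60;0 0 .1 0 0 0 60;0 -.27 0 0 0 0 60;0 -.27 0 0 0 0 60;0 -.28 0 0 0 0 60;0 0 0 0 0 0 60",
)

```text
time_s: 17.02
eef_pos: [539.5, 17.6, 145.7]
ee_rot: [0.0, 0.001, 1.0, -0.001]
force: [-0.7, -0.2, 0.4]
grip_width: 0.6
grip_force: 0.0
```

Run:
```python
from h import *
s=sense();p=capture("wrist");im=p["pixels"].copy()
for X in [(537,103,56),(537,20,56)]:
    u=proj(p,X,s)[0];print(X,u.round());cv2.circle(im,tuple(int(v) for v in u),3,(0,255,0),1)
cv2.imwrite("pics/w5.png",im);print(s["eef_pos"],s["force"],s["joints"].round(2))
```

```text
(537, 103, 56) [430. 202.]
(537, 20, 56) [323. 203.]
[539.45613132  17.61812475 145.67827399] [-0.67741802 -0.19951642  0.44243696] [-0.18  0.45  1.59 -0.    1.1  -1.75]
```

View pics/w5.png

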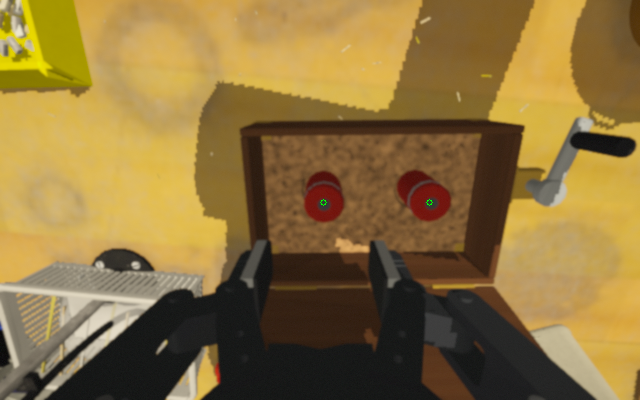

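Both plugs stand in their pockets, with tops at (430,202) and (323,203) as predicted. Now the right one.

Request:
drive_tool(
  commands="-.02 .02 -.2 0 0 0 60;0 0 -.25 0 0 0 60;0 0 -.25 0 0 0 60;0 0 -.2 0 0 0 60;0 0 -.1 0 0 0 60;0 0 -.01 0 0 0 60;0 0 0 0 0 0 60;0 0 0 0 0 0 0;0 0 0 0 0 0 0;0 0 0 0 0 0 0;0 0 0 0 0 0 0;0 0 0 0 0 0 0;0 0 0 0 0 0 0",
  force=40,
)

```text
time_s: 18.15
eef_pos: [538.3, 22.4, 45.9]
ee_rot: [0.002, -0.001, 1.0, -0.001]
force: [-0.1, -4.5, 2.9]
grip_width: 0.353
grip_force: 39.4
```

Request:
drive_tool(
  commands="0 0 .05 0 0 0 0;0 0 .1 0 0 0 0;0 0 .1 0 0 0 0;0 0 .05 0 0 0 0;0 0 0 0 0 0 0;0 0 0 0 0 0 0;0 0 0 0 0 0 0;0 0 0 0 0 0 0",
)

```text
time_s: 18.82
eef_pos: [537.0, 23.4, 73.9]
ee_rot: [-0.0, -0.0, 1.0, 0.0]
force: [0.3, -0.4, -1.9]
grip_width: 0.347
grip_force: 39.8
```

Request:
drive_tool(
  commands="0 0 0 0 0 0 0;0 0 0 0 0 0 0",
)

```text
time_s: 18.98
eef_pos: [537.2, 23.3, 74.0]
ee_rot: [-0.0, -0.0, 1.0, 0.0]
force: [0.1, -0.9, -1.3]
grip_width: 0.352
grip_force: 39.8
```

Request:
drive_tool(
  commands="0 0 0 0 0 0 0",
)

```text
time_s: 19.07
eef_pos: [537.2, 23.3, 74.1]
ee_rot: [-0.0, -0.0, 1.0, 0.0]
force: [-0.1, -0.2, -2.2]
grip_width: 0.355
grip_force: 39.8
```

About 1.8 N, so the right plug is the lighter and the left the heavier. The pocket wall was pushing −y, so I'll shift a little and put this one back.

Request:
drive_tool(
  commands="0 -.025 0 0 0 0 0;0 0 0 0 0 0 0;0 0 -.1 0 0 0 0;0 0 -.1 0 0 0 0;0 0 -.05 0 0 0 0;0 0 -.03 0 0 0 0;0 0 -.01 0 0 0 0;0 0 0 0 0 0 0;0 0 0 0 0 0 0;0 0 0 0 0 0 0",
)

```text
time_s: 19.9
eef_pos: [537.2, 20.5, 45.6]
ee_rot: [-0.0, -0.001, 1.0, -0.0]
force: [-3.0, -2.1, 6.5]
grip_width: 0.352
grip_force: 39.3
```

Request:
drive_tool(
  commands="0 0 0 0 0 0 60;0 0 0 0 0 0 60;0 0 0 0 0 0 60;0 0 0 0 0 0 60;0 0 .1 0 0 0 60;0 0 .2 0 0 0 60;0 0 .3 0 0 0 60;0 0 .3 0 0 0 60;0 0 .1 0 0 0 60;0 .27 0 0 0 0 60;0 .27 0 0 0 0 60;0 .28 0 0 0 0 60;0 0 0 0 0 0 60",
)

```text
time_s: 20.98
eef_pos: [536.8, 106.5, 145.6]
ee_rot: [0.0, -0.002, 1.0, 0.001]
force: [-0.1, 1.3, 0.9]
grip_width: 0.601
grip_force: 0.0
```

Run:
```python
from h import *
s=sense();p=capture("wrist");im=p["pixels"].copy()
for X in [(537,103,56),(537,20,56),(537,20,8)]:
    u=proj(p,X,s)[0];print(X,u.round());cv2.circle(im,tuple(int(v) for v in u),3,(0,255,0),1)
cv2.imwrite("pics/w6.png",im);print(s["eef_pos"],s["force"],s["joints"].round(2))
```

```text
(537, 103, 56) [315. 206.]
(537, 20, 56) [209. 205.]
(537, 20, 8) [227. 188.]
[536.7742541  106.52711937 145.64015986] [-0.14175383  1.25083557  0.85068638] [-0.02  0.46  1.57  0.    1.11 -1.59]
```

View pics/w6.png

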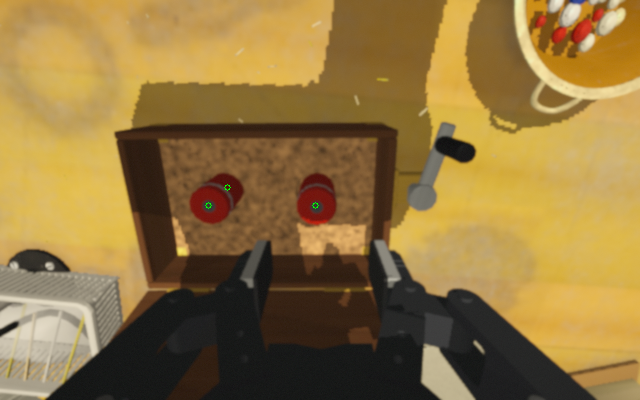

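The light plug is back in its pocket (top at (209,204)) and the heavy one is below the gripper at (315,205). I'll take the heavy one.

Request:
drive_tool(
  commands=".02 -.03 -.2 0 0 0 60;0 0 -.25 0 0 0 60;0 0 -.25 0 0 0 60;0 0 -.2 0 0 0 60;0 0 -.1 0 0 0 60;0 0 -.02 0 0 0 60;0 0 0 0 0 0 60;0 0 0 0 0 0 0;0 0 0 0 0 0 0;0 0 0 0 0 0 0;0 0 0 0 0 0 0;0 0 0 0 0 0 0;0 0 0 0 0 0 0",
  force=50,
)

```text
time_s: 22.12
eef_pos: [540.3, 100.6, 45.0]
ee_rot: [0.002, -0.0, 1.0, 0.001]
force: [0.4, 5.4, 3.4]
grip_width: 0.349
grip_force: 49.4
```

Request:
drive_tool(
  commands="0 0 .05 0 0 0 0;0 0 .1 0 0 0 0;0 0 .1 0 0 0 0;0 0 .05 0 0 0 0;0 0 0 0 0 0 0;0 0 0 0 0 0 0;0 0 0 0 0 0 0;0 0 0 0 0 0 0",
)

```text
time_s: 22.78
eef_pos: [539.0, 99.8, 72.9]
ee_rot: [-0.0, -0.0, 1.0, -0.0]
force: [0.3, -0.3, -4.3]
grip_width: 0.353
grip_force: 50.3
```

Request:
drive_tool(
  commands="0 0 .1 0 0 0 0;0 0 .2 0 0 0 0;0 0 .2 0 0 0 0;0 0 .2 0 0 0 0;0 0 .1 0 0 0 0;0 0 0 0 0 0 0;0 0 0 0 0 0 0",
)

```text
time_s: 23.37
eef_pos: [539.1, 99.8, 153.0]
ee_rot: [-0.0, -0.0, 1.0, -0.0]
force: [-0.4, 0.1, -4.6]
grip_width: 0.351
grip_force: 50.3
```

Request:
drive_tool(
  commands="-.04 -.1 0 0 0 0 0;-.085 -.2 0 0 0 0 0;-.085 -.2 0 0 0 0 0;-.085 -.2 0 0 0 0 0;-.085 -.2 0 0 0 0 0;-.085 -.2 0 0 0 0 0;-.085 -.2 0 0 0 0 0;-.085 -.2 0 0 0 0 0;-.085 -.2 0 0 0 0 0;-.085 -.2 0 0 0 0 0;-.085 -.2 0 0 0 0 0;-.085 -.2 0 0 0 0 0;-.085 -.2 0 0 0 0 0;-.085 -.2 0 0 0 0 0;-.085 -.2 0 0 0 0 0;-.085 -.2 0 0 0 0 0;-.04 -.1 0 0 0 0 0;0 0 0 0 0 0 0;0 0 0 0 0 0 0;0 0 0 0 0 0 0",
)

```text
time_s: 25.03
eef_pos: [403.7, -219.4, 152.9]
ee_rot: [-0.0, -0.001, 1.0, 0.0]
force: [0.3, -0.0, -3.6]
grip_width: 0.347
grip_force: 50.9
```

Run:
```python
from h import *
s=sense();p=capture("wrist");im=p["pixels"].copy()
c=np.array([403,-221,30])
for d in [(-52,-52),(-52,52),(52,52),(52,-52)]:
    u=proj(p,c+np.array([*d,0]),s)[0];cv2.circle(im,tuple(int(v) for v in u),3,(255,0,255),1)
for b in boxes_of(p,"parts_tray"): print(b,at_z(p,b["position"],15,s).round())
cv2.imwrite("pics/w7.png",im);print(s["eef_pos"],s["force"])
```

```text
{'position': [304.1, 170.9], 'confidence': 0.55} [ 388. -234.   15.]
[ 403.72673731 -219.43707539  152.8900228 ] [ 0.25884943 -0.00831812 -3.64255085]
```

View pics/w7.png

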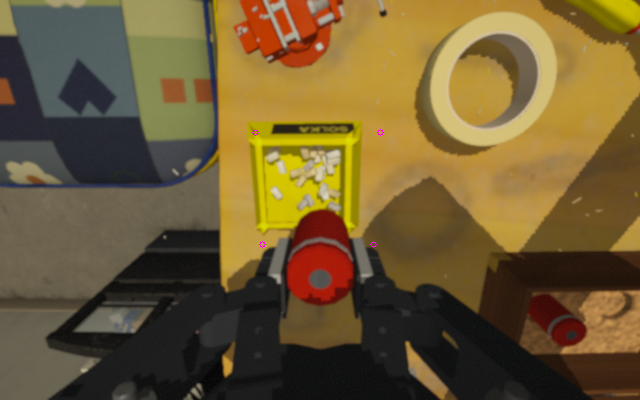

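The plug hangs at (320,250) in the fingers, the light plug shows in the case at (560,320), and the tray spans about (249–361, 122–230), a bit towards −y and −x of my estimate. I'll compute its centre.

Run:
```python
from h import *
s=sense();p=capture("wrist")
for uv,z in [((248,123),0),((361,122),0),((250,139),30),((360,139),30),((258,231),30),((356,231),30)]: print(uv,at_z(p,uv,z,s).round())
m=cv2.inRange(cv2.cvtColor(p["pixels"],cv2.COLOR_BGR2HSV),(26,200,90),(34,255,255));m[:,:230]=0;m[:,380:]=0
ys,xs=np.nonzero(m[100:240]);print(xs.min(),xs.max(),ys.min()+100,ys.max()+100)
for n in ["top"]:
    q=capture(n)
    for b in boxes_of(q,"parts_tray"): print(n,b,at_z(q,b["position"],15))
```

```text
(248, 123) [ 346. -286.    0.]
(361, 122) [ 345. -181.    0.]
(250, 139) [ 357. -278.   30.]
(360, 139) [ 357. -186.   30.]
(258, 231) [ 441. -277.   30.]
(356, 231) [ 441. -186.   30.]
248 361 121 232
top {'position': [371.7, 235.4], 'confidence': 0.64} [ 434.6219277  -178.37904333   15.        ]
```

Request:
drive_tool(
  commands="-.02 -.05 0 0 0 0 0;-.02 -.05 0 0 0 0 0;-.02 -.04 0 0 0 0 0;0 0 0 0 0 0 0;0 0 0 0 0 0 0;0 0 0 0 0 0 0;0 0 0 0 0 0 0;0 0 0 0 0 0 0;0 0 0 0 0 0 0",
)

```text
time_s: 26.03
eef_pos: [397.8, -234.1, 153.3]
ee_rot: [-0.0, -0.0, 1.0, 0.0]
force: [1.2, -0.3, -3.2]
grip_width: 0.345
grip_force: 50.9
```

```bash
python3 -c "
from h import *
s=sense();print(s['eef_pos'],s['force'],s['grip_force']);print(finish_job())"
```

```text
[ 397.83888655 -234.08535821  153.29804288] [ 1.22903981 -0.34745128 -3.16730154] 50.91408748179674
the job is handed in; nothing more can be done
None
```

The job is handed in at about 26 s, but the hand-in returned no verdict: the latch is clear, the lid is open, the lighter plug (about 1.8 N) is back in the right pocket, and the heavier one (about 4 N) is held upright with its underside about 115 mm above the bench, over the tray's centre.

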